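# Turn over a tray of flanged collars and fit them on posts

### The job

The flanged collars lie flange down in the grey tray, but they are needed flange up. Cap the tray with the empty one that lies mouth down on the rubber mat, ledge on ledge, turn the two over together and lay them flat on the bench so that every collar is now flange up in the second tray, then lift the first tray off and lay it mouth down, squarely in the middle of the mat. Finally slide each collar, flange up, over a post of its own until it sits on the post plate; leave the second tray flat on the bench, mouth up, and the bracket, pedestals and lens cap where they are.

Things in the scene. Friction and masses are not known exactly. Their poses are not given: they have to be found in the camera images.
- tray_a: the loaded tray: grey plastic box 58 (x) by 166 (y) by 25 mm high, 4 mm walls and floor, two dividers (tops 3 mm below the rim) making three 50 mm pockets at y = -54, 0, 54 mm; at its +y end a grip ledge, 58 wide, 28 long (y 83 to 111), 13 thick, flush with the rim. Origin: underside centre of the box; z points out of its mouth; balances at y = 8 mm. Starts mouth up, holding 2 or 3 collars.
- tray_b: the empty tray, like tray_a in shape, size and axes; 0.09 kg each. Starts mouth down on the mat: z down, origin on top, 28 mm above the bench. The trays rim to rim, ledge on ledge, are 50 mm thick; one grip across the 58 mm width at the joint of the ledges, 16 mm from their end, holds both, and the tool may lean 30 to 60 degrees out over that end.
- rack: fixed steel rack in which the pair can stand, ledges up, while the gripper takes a new hold: base 100 by 140 by 8 mm, two walls 50 mm wide (x) facing each other along y, 53 mm apart inside, 66 mm high, flared lips above to 83 mm; open at both x sides and on top. Origin: centre of the base's underside. Standing in it, the pair's top end is 202 mm above the bench and its joint in the middle.
- mat: fixed rubber mat 120 mm (x) by 270 mm (y) by 3 mm, place of the spare tray. Origin: centre of its underside.
- posts: fixed steel plate 240 mm (x) by 80 mm (y) by 10 mm on the bench with three upright 21 mm posts in a row along x, 80 mm apart. Origin: centre of the underside.
- post0 (a point): foot of post 0 on the plate's top, on its axis, 10 mm above the bench; the post is 21 mm in diameter and rises 43 mm from here, its top 7 mm tapered
- post1 (a point): foot of post 1 on the plate's top, on its axis, 10 mm above the bench; the post is 21 mm in diameter and rises 43 mm from here, its top 7 mm tapered
- post2 (a point): foot of post 2 on the plate's top, on its axis, 10 mm above the bench; the post is 21 mm in diameter and rises 43 mm from here, its top 7 mm tapered
- collar0: flanged white acetal collar, 38 mm high, 0.045 kg: flange 46 mm in diameter, 12 mm thick, then a 36 mm sleeve; 26 mm bore right through. Origin: on the axis at the flange's outer face; z points from flange to sleeve (up at the start; flange up means z down). Starts in a pocket of tray_a, on its 4 mm floor. Absent in some starts.
- collar1: flanged white acetal collar, 38 mm high, 0.045 kg: flange 46 mm in diameter, 12 mm thick, then a 36 mm sleeve; 26 mm bore right through. Origin: on the axis at the flange's outer face; z points from flange to sleeve (up at the start; flange up means z down). Starts in a pocket of tray_a, on its 4 mm floor. Absent in some starts.
- collar2: flanged white acetal collar, 38 mm high, 0.045 kg: flange 46 mm in diameter, 12 mm thick, then a 36 mm sleeve; 26 mm bore right through. Origin: on the axis at the flange's outer face; z points from flange to sleeve (up at the start; flange up means z down). Starts in a pocket of tray_a, on its 4 mm floor. Absent in some starts.
- bracket: loose brass right-angle bracket 60 by 50 by 66 mm, to be left alone. Origin: centre of its foot's underside.
- pedestal0: loose steel pedestal base, foot 64 mm across and 10 mm thick with a 25 mm stem, 70 mm high, to be left alone. Origin: centre of the underside.
- pedestal1: another steel pedestal base like pedestal0, to be left alone.
- lens_cap: loose red polymer lens cap, a disc 60 mm across and 14 mm high, to be left alone. Origin: centre of the underside.
Not all that is in view belongs to the job. What is shaped like the tray_a but red is not meant.

How it is judged (in metres and radians):
On the way, in this order (a step that is already met when the one before it is completed fails the run):
1. the empty tray caps the loaded one, rim on rim, the collars still flange down inside (x of tray_b in the frame of tray_a between -0.006 and 0.006 m and y of tray_b in the frame of tray_a between -0.006 and 0.006 m and z of tray_b in the frame of tray_a between 0.046 and 0.055 m and angle between tray_a's own z axis and vertical below 0.1 rad and angle between tray_b's own z axis and vertical above 3.04 rad and angle between each of collar0, collar1, collar2's own z axis and vertical below 0.3 rad and z of each of collar0, collar1, collar2 in the frame of tray_a below 0.02 m), for 0.2 s.
2. the pair lies upside down on the bench, still rim on rim, with every collar flange up in the second tray (x of tray_a in the frame of tray_b between -0.006 and 0.006 m and y of tray_a in the frame of tray_b between -0.006 and 0.006 m and z of tray_a in the frame of tray_b between 0.046 and 0.055 m and angle between tray_a's own z axis and vertical above 3 rad and angle between tray_b's own z axis and vertical below 0.1 rad and height (world z) of tray_b below 0.012 m and angle between each of collar0, collar1, collar2's own z axis and vertical above 2.85 rad and x of collar0 in the frame of tray_b between -0.02 and 0.02 m and y of collar0 in the frame of tray_b between -0.075 and 0.075 m and z of collar0 in the frame of tray_b between 0.034 and 0.049 m and x of collar1 in the frame of tray_b between -0.02 and 0.02 m and y of collar1 in the frame of tray_b between -0.075 and 0.075 m and z of collar1 in the frame of tray_b between 0.034 and 0.049 m and x of collar2 in the frame of tray_b between -0.02 and 0.02 m and y of collar2 in the frame of tray_b between -0.075 and 0.075 m and z of collar2 in the frame of tray_b between 0.034 and 0.049 m), for 0.2 s.
At the end, for the whole second after the job is handed in: Every collar present stands flange up on a post of its own, seated on the plate (5 mm); the first tray lies mouth down on the mat, origin within 30 mm across and 45 mm along of its middle, turned under 0.2 rad; the second tray lies mouth up on the bench; all at rest (angle between each of collar0, collar1, collar2's own z axis and vertical above 3 rad and height (world z) of collar0 between 0.043 and 0.053 m and (horizontal distance between collar0 and post0 below 0.005 m or horizontal distance between collar0 and post1 below 0.005 m or horizontal distance between collar0 and post2 below 0.005 m) and linear speed of each of collar0, collar1, collar2, tray_a, tray_b below 0.03 m/s and height (world z) of collar1 between 0.043 and 0.053 m and (horizontal distance between collar1 and post0 below 0.005 m or horizontal distance between collar1 and post1 below 0.005 m or horizontal distance between collar1 and post2 below 0.005 m) and height (world z) of collar2 between 0.043 and 0.053 m and (horizontal distance between collar2 and post0 below 0.005 m or horizontal distance between collar2 and post1 below 0.005 m or horizontal distance between collar2 and post2 below 0.005 m) and angle between tray_a's own z axis and vertical above 3.04 rad and height (world z) of tray_a between 0.023 and 0.033 m and x of tray_a in the frame of mat between -0.03 and 0.03 m and y of tray_a in the frame of mat between -0.045 and 0.045 m and angle between the y axis of tray_a and the y axis of mat, either way round below 0.2 rad and angle between tray_b's own z axis and vertical below 0.1 rad and height (world z) of tray_b below 0.01 m); the robot touches nothing.
It fails at once if the bracket is pushed more than 30 mm (distance of bracket from where it was at the start of the episode above 0.03 m).
It fails at once if the pedestal0 is pushed more than 30 mm (distance of pedestal0 from where it was at the start of the episode above 0.03 m).
It fails at once if the pedestal1 is pushed more than 30 mm (distance of pedestal1 from where it was at the start of the episode above 0.03 m).
It fails at once if the lens_cap is pushed more than 30 mm (distance of lens_cap from where it was at the start of the episode above 0.03 m).
Of collar0, collar1, collar2 only 2 to 3 are there at a start; the rules pass over those that are not, and their reading is None.
At some moment in a run one of tray_b may be knocked a few centimetres aside while the robot is not near it.
It also fails if it takes over 210 s, if anything falls off the work surface, if the arm or the gripper's body presses on something with over 40 N, if the wrist force passes 120 N, or if a joint passes its speed limit or range.

### The arm

A 6-joint arm with a two-finger parallel gripper is mounted at the origin on the work surface. World frame = base frame: x ahead of the robot, y to its left, z up, the work surface at z = 0. Lengths are in m, angles in degrees, forces in N, time in s.
With the tool pointing down it reaches from about 0.35 to 0.875 m from the base axis. Payload 4.2 kg.
Tool frame: the origin (TCP) lies midway between the tips of the shut fingers; the grasp point (between the pads) lies 19 mm behind it; z points along the fingers, y is the line along which they close (so a half turn about z gives the same grasp; the last joint's range is limited). The gripper opens to 87 mm and grips with 3 to 60 N. Pads are 19 mm wide; open, the fingers measure 117 mm over their backs; the gripper's body (75 mm by 190 mm) begins 51 mm behind the grasp point.
Start: joints at [86.78, 22.042, 0.453, 0, -68.411, -14.817], TCP at [0.193, 0.594, 0.223] pointing down, gripper open.
Joint ranges: [-179.83, 179.83], [-69.29, 118.12], [-61.27, 80.66], [-181.25, 117.63], [-171.15, -9.14], [-177.46, 177.46]. Speed limits (degrees/s): [159.86, 159.86, 180, 180, 180, 180].

### API

Orientations are given as [roll, pitch, yaw] about the fixed x, y, z axes, in that order (R = Rz(yaw) Ry(pitch) Rx(roll)).
In Python, from workcell import env gives the robot as it stands. The module is installed in compiled form; this text tells all that it offers. Calls block until the motion is done:
- env.goto(position, orientation): joint-space move of the TCP to a pose.
- env.move_straight(position, rotation=None, rate=0.15, force_limit=None): straight line of the TCP; rotation=None keeps the orientation; rate is the mean speed in m/s. With force_limit (N) it stops when the force on the tool has changed by that much, and returns True; else False.
- env.set_joints(angles): joint-space move.
- env.gripper_to(opening, grasp_force=None): opening from 0.0 (shut) to 1.0 (fully open); grasp_force is the grip in N (None keeps the last); returns when the fingers have stopped.
- env.dwell(seconds).
- env.inverse_kinematics(position, orientation): joint angles nearest the present ones, or None.
- env.read_state(): the state.
- env.grab_frame(name): name is "scene" or "side" or "wrist"; returns a dict with "image" (420x560x3 uint8, blue, green, red), "fx", "fy", "cx", "cy" (pixels), "position" and "orientation" of the camera in the world. Camera axes: x right, y up, looking along -z (the intrinsics and any distortion apply to the point x, -y, -z); pixel columns grow to the right and rows downward; lengths in m; the calibration is good to about 2 mm. A picture is of the moment at which its call begins. There is no depth.
A pose or a line that the arm cannot do raises env.Unreachable and nothing moves.
- env.close_job(): hands the job in; it is judged then, once.
Trained networks look in a picture, given as the dict that the camera call returned (one of the last four; its "shot" number tells which), for a name from the list of things; names that differ only in an ending like _2 or _b are one class to them, and where a whole thing is asked for, a point or a joint stands for the part that bears it (a point fixed in the world has none). Each returns a list of dicts, best first, with "score" (0 to 1); they miss things now and then, are a little off and sometimes report something else, mostly with a low value. They report only what shows in the picture. A call takes as long as a camera call. They do not tell look-alikes from the thing itself.
- env.search_frame(picture, thing): "xyz" ([x, y, z] in m, in world coordinates, good to about 4 mm: the middle of the surface that is visible of it).
- env.trace(picture, thing): "mask" (420x560 bool, what is visible of it).
The state is a dict: "clock": time; "joint_positions": joint angles; "qvel": joint speeds; "joint_torque": joint torques, N m; "position": TCP position; "tool_rot": TCP orientation; "force": force on the tool from outside, world axes, zero at the start; "wrist_torque": the same for the moment, N m; "opening": opening from 0.0 (shut) to 1.0 (fully open); "finger_force": force on a finger pad.
Only numpy, scipy, OpenCV 4.12 (cv2) and the standard library are available. Lean on these libraries where they do the work, as an engineer would, in place of code of your own. Each camera call takes 0.05 s, during which the arm holds its last target. There are 200 camera calls.

## Working session

There is one attempt and no reset: what is moved stays moved. The work goes in short steps, each a Python script; the robot and the scene stay as the last script left them, time stands still between calls to the robot, and variables do not carry over. Pictures are saved under pics/ and viewed, at most 14 in all, crops included, and the job is handed in when it is done.

```bash
mkdir -p pics; cat > h.py <<'E'
import numpy as np, cv2
from workcell import env
from scipy.spatial.transform import Rotation as R
def cam(p):
    o=p["orientation"]; o=np.array(o,float)
    M=o if o.shape==(3,3) else R.from_euler('xyz',o,degrees=True).as_matrix()
    return M,np.array(p["position"],float)
def proj(p,X):
    M,t=cam(p); c=(np.atleast_2d(X)-t)@M
    return np.c_[p["cx"]+p["fx"]*c[:,0]/-c[:,2], p["cy"]+p["fy"]*-c[:,1]/-c[:,2]]
def ray(p,uv,z):
    M,t=cam(p); uv=np.atleast_2d(uv).astype(float)
    d=np.c_[(uv[:,0]-p["cx"])/p["fx"],-(uv[:,1]-p["cy"])/p["fy"],-np.ones(len(uv))]@M.T
    return t+d*((z-t[2])/d[:,2])[:,None]
def shot(n,f=None):
    p=env.grab_frame(n)
    if f: cv2.imwrite(f"pics/{f}.png",p["image"])
    return p
def rpy(Rm): return list(R.from_matrix(Rm).as_euler('xyz',degrees=True))
E
python3 - <<'E'
from h import *
for n in("scene","side"):
    p=shot(n,n+"0"); print(n,{k:v for k,v in p.items() if k!="image"})
    for th in "tray_a tray_b rack mat posts collar0 bracket pedestal0 lens_cap".split():
        print(th,[(np.round(d["xyz"],3).tolist(),round(d["score"],2)) for d in env.search_frame(p,th)])
print(env.read_state())
a=cv2.imread("pics/scene0.png");b=cv2.imread("pics/side0.png")
E
```

```text
scene {'fx': 517.1618650813053, 'fy': 517.1618650813053, 'cx': 275.21926276883374, 'cy': 207.1103920878929, 'position': array([1.36848787, 0.46647783, 1.31361829]), 'orientation': array([ 38.1410724 ,  -0.13699039, 119.69185729]), 'shot': 1}
tray_a [([0.678, 0.008, 0.026], 0.96), ([0.237, -0.276, 0.012], 0.93), ([0.592, -0.44, 0.008], 0.89), ([0.311, -0.499, 0.015], 0.88), ([0.451, 0.004, 0.023], 0.72)]
tray_b [([0.678, 0.008, 0.026], 0.96), ([0.237, -0.276, 0.012], 0.93), ([0.592, -0.44, 0.008], 0.89), ([0.311, -0.499, 0.015], 0.88), ([0.451, 0.004, 0.023], 0.72)]
rack [([0.44, -0.276, 0.003], 0.55)]
mat [([0.639, 0.037, 0.008], 0.55), ([0.438, 0.27, 0.008], 0.31)]
posts [([0.439, 0.265, 0.007], 0.58)]
collar0 [([0.445, -0.071, 0.028], 0.61), ([0.44, -0.02, 0.033], 0.59), ([0.441, 0.034, 0.026], 0.49)]
bracket [([0.767, 0.251, 0.016], 0.77)]
pedestal0 [([0.789, -0.005, 0.01], 0.56), ([0.732, -0.239, 0.011], 0.53)]
lens_cap [([0.369, 0.472, 0.019], 0.68)]
side {'fx': 480.3967391016869, 'fy': 480.3967391016869, 'cx': 290.91523826644516, 'cy': 212.01331185031557, 'position': array([0.3
[... 840 characters left out ...]
7], 0.48)]
{'clock': 1.0, 'joint_positions': array([ 8.67827787e+01,  2.20407638e+01,  4.52037136e-01, -3.09082368e-04,
       -6.84127798e+01, -1.48180157e+01]), 'qvel': array([-0.03785162, -0.10756857,  0.00879735,  0.08482464, -0.02918678,
        0.02952001]), 'joint_torque': array([ 3.14753343e-04, -3.90473592e+01,  1.87627405e+01,  4.22466874e+00,
        1.54639146e-02, -2.81169912e-05]), 'position': array([0.19345471, 0.59426936, 0.2225549 ]), 'tool_rot': array([ 1.79998470e+02, -1.07431004e-04, -1.80353507e+01]), 'force': array([-0.35851483,  0.69826659, -0.19640968]), 'wrist_torque': array([-0.00104893,  0.01258586, -0.02321802]), 'finger_force': 0.0, 'opening': 0.9992741767363976}
```

View pics/scene0.png

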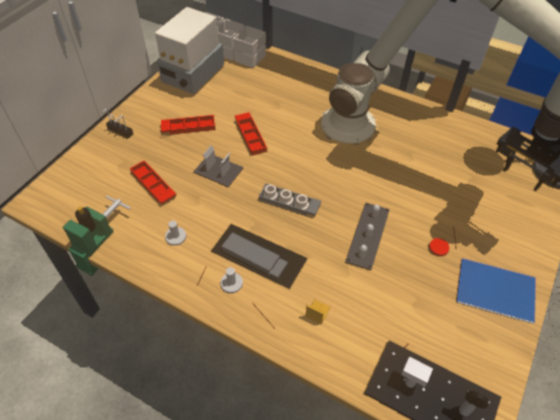

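View pics/side0.png

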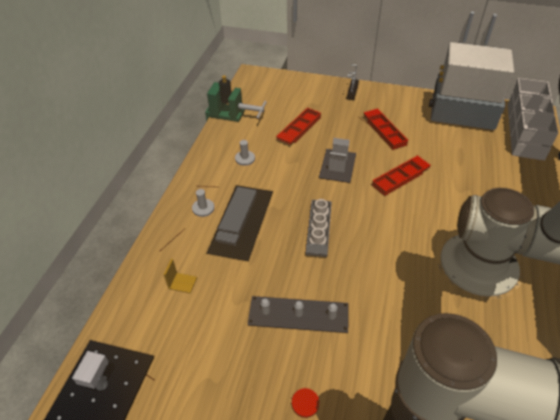

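```bash
cat >> h.py <<'E'
from scipy.optimize import minimize
def box(x0,x1,y0,y1,z0,z1): return np.array([[x,y,z] for x in(x0,x1) for y in(y0,y1) for z in(z0,z1)])
def cyl(x,y,r,z0,z1):
    a=np.linspace(0,2*np.pi,24,endpoint=False); return np.array([[x+r*np.cos(t),y+r*np.sin(t),z] for t in a for z in(z0,z1)])
TRAY=[box(-.029,.029,-.083,.083,0,.025),box(-.029,.029,.083,.111,.012,.025)]
MAT=[box(-.06,.06,-.135,.135,0,.003)]
RACK=[box(-.05,.05,-.07,.07,0,.008)]
POSTS=[box(-.12,.12,-.04,.04,0,.01)]+[cyl(x,0,.0105,.01,.046) for x in(-.08,0,.08)]
def render(p,parts,S=4):
    h,w=p["image"].shape[:2]; m=np.zeros((h*S,w*S),np.uint8)
    for q in parts:
        uv=(proj(p,q)+.5)*S-.5
        cv2.fillConvexPoly(m,cv2.convexHull(np.round(uv*16).astype(np.int32)),255,shift=4)
    return cv2.resize(m,(w,h),interpolation=cv2.INTER_AREA)/255.
def pose(parts,x,y,yaw,z=0,flip=False):
    Rm=R.from_euler('z',yaw,degrees=True).as_matrix()
    if flip: Rm=Rm@R.from_euler('y',180,degrees=True).as_matrix()
    return [q@Rm.T+[x,y,z] for q in parts]
def fit(views,parts,x0,z=0,flip=False):
    def cost(v):
        c=0
        for p,m in views:
            r=render(p,pose(parts,v[0],v[1],v[2],z,flip)); c+=np.abs(r-m).sum()/m.sum()
        return c/len(views)
    s=np.array([[0,0,0],[.012,0,0],[0,.012,0],[0,0,6]])+np.array(x0)
    r=minimize(cost,x0,method='Nelder-Mead',options=dict(initial_simplex=s,xatol=2e-4,fatol=1e-5,maxiter=120))
    return r.x,r.fun
def mask(p,th,xy,tol=.06):
    "mask whose plane-projected centroid is nearest xy"
    best=None
    for d in env.trace(p,th):
        v,u=np.nonzero(d["mask"]); c=ray(p,[[u.mean(),v.mean()]],.015)[0,:2]
        e=np.linalg.norm(c-xy)
        if e<tol and (best is None or e<best[0]): best=(e,d["mask"].astype(float))
    return None if best is None else best[1]
E
python3 - <<'E'
from h import *
for i,(x,y,n) in enumerate([(.44,.15,"wA"),(.55,.05,"wB")]):
    env.goto([x,y,.42],[180,0,90]); p=shot("wrist",n)
    print({k:v for k,v in p.items() if k!="image"}, env.read_state()["position"], env.read_state()["clock"])
    print(proj(p,[[.44,0,0],[.64,.04,0],[.44,.27,0],[.43,-.27,0]]).round())
E
```

```text
{'fx': 324.25303706627426, 'fy': 324.25303706627426, 'cx': 281.8467612661283, 'cy': 213.4943023226033, 'position': array([0.44059521, 0.21884368, 0.58212899]), 'orientation': array([-14.55394626,   0.08653124,   0.03540551]), 'shot': 3} [0.4399662  0.15037759 0.41966907] 3.3667
[[282. 248.]
 [389. 228.]
 [282.  98.]
 [277. 368.]]
{'fx': 324.25303706627426, 'fy': 324.25303706627426, 'cx': 281.8467612661283, 'cy': 213.4943023226033, 'position': array([0.55120527, 0.11835475, 0.5816897 ]), 'orientation': array([-14.56383127,   0.13581383,  -0.03362235]), 'shot': 4} [0.54993109 0.05027895 0.41985227] 4.0583
[[222. 196.]
 [332. 174.]
 [214.  33.]
 [223. 326.]]
```

View pics/wA.png

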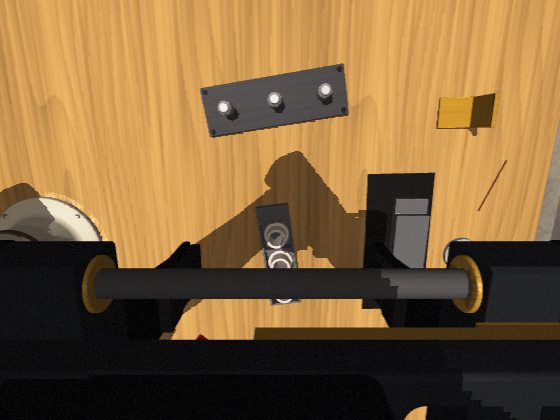

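```bash
cat > look.py <<'E'
from h import *
def look(name,parts,th,g,yaws,z=0,flip=False,h=.2,save=None):
    V=[]
    for i,yw in enumerate(yaws):
        d=np.array([np.cos(np.radians(yw)),np.sin(np.radians(yw))])*.08
        try: env.goto([g[0]-d[0],g[1]-d[1],h],[180,0,yw])
        except env.Unreachable: print("unreach",yw); continue
        p=shot("wrist",f"{save}{i}" if save else None); m=mask(p,th,g[:2])
        if m is None: print("nomask",yw); continue
        x,f=fit([(p,m)],parts,g,z,flip); print(name,yw,x.round(4),round(f,3)); V.append((p,m))
    x,f=fit(V,parts,g,z,flip); print(name,"joint",x.round(4),round(f,3)); return x
E
python3 - <<'E'
from look import *
look("A",TRAY,"tray_a",[.44,-.01,5],(180,0),save="A")
look("B",TRAY,"tray_b",[.645,.03,-3],(180,0),z=.028,flip=True,save="B")
look("rack",RACK,"rack",[.43,-.27,0],(180,0),save="R")
look("posts",POSTS,"posts",[.433,.27,8],(90,-90),save="P")
print(env.read_state()["clock"])
im=[cv2.resize(cv2.imread(f"pics/{n}.png"),(400,300)) for n in("A0","B0","R0","P0")]
cv2.imwrite("pics/m1.png",np.vstack([np.hstack(im[:2]),np.hstack(im[2:])]))
E
```

```text
A 180 [ 0.4362 -0.0219  7.4714] 0.518
A 0 [ 0.4361 -0.0213  7.6179] 0.523
A joint [ 0.4361 -0.0216  7.5471] 0.521
B 180 [ 0.6712 -0.0119 -0.5483] 0.012
B 0 [ 0.6712 -0.0109 -0.5507] 0.016
B joint [ 0.6712 -0.0115 -0.5362] 0.016
nomask 180
nomask 0Traceback (most recent call last):
  File "<stdin>", line 4, in <module>
  File "look.py", line 11, in look
    x,f=fit(V,parts,g,z,flip); print(name,"joint",x.round(4),round(f,3)); return x
        ~~~^^^^^^^^^^^^^^^^^^
  File "h.py", line 45, in fit
    r=minimize(cost,x0,method='Nelder-Mead',options=dict(initial_simplex=s,xatol=2e-4,fatol=1e-5,maxiter=120))
    res = _minimize_neldermead(fun, x0, args, callback, bounds=bounds,
                               **options)
    fsim[k] = func(sim[k])
              ~~~~^^^^^^^^
    fx = function(np.copy(x), *(wrapper_args + args))
  File "h.py", line 43, in cost
    return c/len(views)
           ~^~~~~~~~~~~
ZeroDivisionError: division by zero
```

```bash
sed -i 's/return None if best is None else best\[1\]/if best is None: return None\n    m=np.zeros(best[1].shape,np.uint8); cs,_=cv2.findContours(best[1].astype(np.uint8),cv2.RETR_EXTERNAL,cv2.CHAIN_APPROX_NONE); c=cv2.convexHull(np.vstack([k for k in cs if len(k)>15])); cv2.fillPoly(m,[c],1); return m.astype(float)/' h.py
python3 - <<'E'
from look import *
look("A",TRAY,"tray_a",[.436,-.021,7.5],(180,0),save="A")
for i,yw in enumerate((180,90,-90)):
    d=np.array([np.cos(np.radians(yw)),np.sin(np.radians(yw))])*.1
    try: env.goto([.43-d[0],-.27-d[1],.30],[180,0,yw])
    except env.Unreachable: print("unreach",yw); continue
    p=shot("wrist",f"R{i}")
    for d in env.trace(p,"rack"): v,u=np.nonzero(d["mask"]); print(yw,d["score"],len(u),u.mean(),v.mean(),ray(p,[[u.mean(),v.mean()]],.01))
look("posts",POSTS,"posts",[.433,.27,8],(90,-90),save="P")
print(env.read_state()["clock"])
im=[cv2.resize(cv2.imread(f"pics/{n}.png"),(400,300)) for n in("A0","B0","R0","P0")]
cv2.imwrite("pics/m1.png",np.vstack([np.hstack(im[:2]),np.hstack(im[2:])]))
E
```

```text
A 180 [ 0.4358 -0.0219  7.4577] 0.021
A 0 [ 0.4362 -0.0211  7.6501] 0.023
A joint [ 0.436  -0.0215  7.5805] 0.024
180 0.97 8345 269.11503894547633 104.32366686638706 [[ 0.42955663 -0.28640887  0.01      ]]
90 0.7 8037 281.9244743063332 115.02575587905935 [[ 0.43035942 -0.28271664  0.01      ]]
-90 0.69 8331 280.7439683111271 88.8284719721522 [[ 0.43156207 -0.28963881  0.01      ]]
nomask 90
posts -90 [0.4282 0.2652 9.1489] 0.017
posts joint [0.4282 0.2652 9.1489] 0.017
37.9667
```

View pics/m1.png

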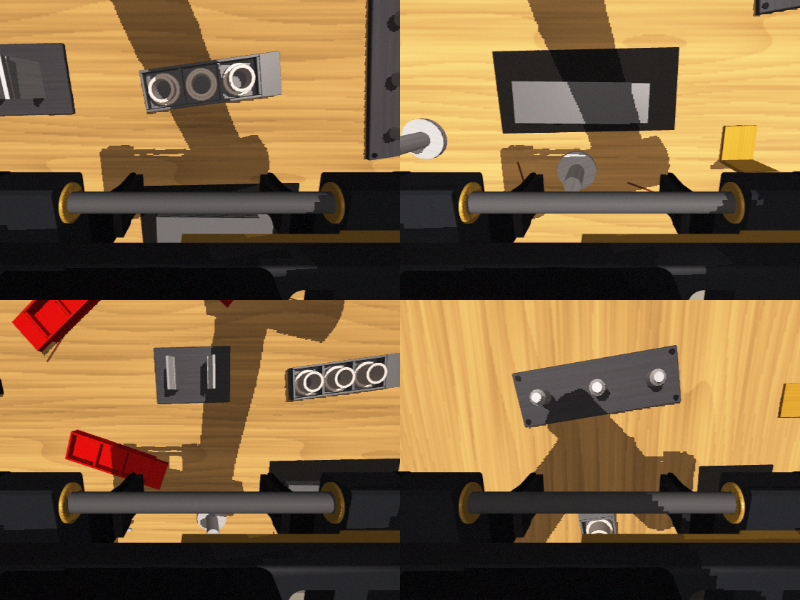

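```bash
cat >> h.py <<'E'
G=np.array([0,.095,.025])
def grip(Rt,o,th,s,second=False,back=0.,lift=0.):
    "tool pose gripping the pair (tray A pose Rt,o) leaning th deg; s=+-1; back: withdraw along tool"
    t=np.radians(th); z=Rt@np.array([0,-np.sin(t),np.cos(t) if second else -np.cos(t)])
    y=s*Rt[:,0]; x=np.cross(y,z); g=Rt@G+o
    return list(g+z*(.019-back)+[0,0,lift]), rpy(np.c_[x,y,z])
def RtA(yaw): return R.from_euler('z',yaw,degrees=True).as_matrix()
def stand(rack,k):
    "tray y up, tray z along k*rack y"
    Rr=RtA(rack[2]); z=k*Rr[:,1]; y=np.array([0,0,1.]); Rt=np.c_[np.cross(y,z),y,z]
    return Rt,np.array([rack[0],rack[1],.091])-.025*z
def lay(x,y,az):
    a=np.radians(az); yy=np.array([np.cos(a),np.sin(a),0]); z=np.array([0,0,-1.]); return np.c_[np.cross(yy,z),yy,z],np.array([x,y,.05])
E
python3 - <<'E'
from look import *
from itertools import product
V=[]
for yw,x,y in((180,.53,-.286),(-90,.43,-.186)):
    env.goto([x,y,.30],[180,0,yw]); p=shot("wrist"); m=max(env.trace(p,"rack"),key=lambda d:d["score"])["mask"].astype(float)
    V.append((p,m)); print(fit([(p,m)],RACK,[.43,-.286,2]))
rk,f=fit(V,RACK,[.43,-.286,2]); print("rack",rk.round(4),f)
A=[.436,-.0215,7.58]
def ok(P):
    q=env.inverse_kinematics(*P); return None if q is None else np.round(q).astype(int).tolist()
Ra,oa=RtA(A[2]),np.array([A[0],A[1],0])
for th,s in product((35,45,55),(1,-1)):
    print("pick",th,s,ok(grip(Ra,oa,th,s)),ok(grip(Ra,oa,th,s,back=.08)),ok(grip(Ra,oa,th,s,lift=.15)))
for th,s,k in product((35,45,55),(1,-1),(1,-1)):
    S=stand(rk,k)
    for sec in(0,1): print("stand",th,s,k,sec,ok(grip(*S,th,s,sec)),ok(grip(*S,th,s,sec,lift=.11)),ok(grip(*S,th,s,sec,back=.1)))
for th,s,az,y in product((35,45,55),(1,-1),(90,-90),(-.02,)):
    print("lay",th,s,az,ok(grip(*lay(.45,y,az),th,s,True)),ok(grip(*lay(.45,y,az),th,s,True,lift=.15)))
print(env.read_state()["clock"])
E
```

```text
(array([ 0.43097234, -0.28670272,  1.33798974]), np.float64(0.01850518525940611))
(array([ 0.4315052 , -0.28622358,  1.20704118]), np.float64(0.017083216061544233))
rack [ 0.4313 -0.2865  1.0781] 0.019059271390930797
pick 35 1 [45, 29, -51, 43, -42, 102] [52, 23, -43, 31, -54, 111] [48, 14, -41, 29, -63, 120]
pick 35 -1 [45, 29, -51, 43, -42, -78] [52, 23, -43, 31, -54, -69] [48, 14, -41, 29, -63, -60]
pick 45 1 [48, 33, -50, 45, -50, 97] [56, 29, -42, 33, -60, 105] [51, 18, -42, 34, -68, 113]
pick 45 -1 [48, 33, -50, 45, -50, -83] [56, 29, -42, 33, -60, -75] [51, 18, -42, 34, -68, -67]
pick 55 1 [51, 38, -49, 45, -57, 93] [58, 35, -41, 34, -66, 100] [53, 23, -43, 37, -74, 108]
pick 55 -1 [51, 38, -49, 45, -57, -87] [58, 35, -41, 34, -66, -80] [53, 23, -43, 37, -74, -72]
stand 35 1 1 0 [-4, 15, -57, 83, -55, -69] [1, 6, -49, 68, -62, -50] [14, 10, -52, 61, -65, -60]
stand 35 1 1 1 [-40, 36, 11, -40, -104, 45] [-40, 30, 18, -43, -114, 36] [-45, 38, 25, -40, -116, 41]
stand 35 1 -1 0 [-40, 36, 11, -40, -104, -135] [-40, 30, 18, -43, -114, -144] [-45, 38, 25, -40, -116, -139]
stand 35 1
[... 2256 characters left out ...]
-1 90 [43, 31, -44, 35, -46, 105] [44, 18, -34, 27, -67, 119]
lay 35 -1 -90 [-18, 32, -15, -38, -61, 43] [-17, 19, -10, -34, -76, 31]
lay 45 1 90 [46, 36, -42, 38, -54, -79] [47, 22, -35, 31, -72, -67]
lay 45 1 -90 [-23, 37, -11, -44, -70, -131] [-23, 23, -6, -41, -83, -144]
lay 45 -1 90 [46, 36, -42, 38, -54, 101] [47, 22, -35, 31, -72, 113]
lay 45 -1 -90 [-23, 37, -11, -44, -70, 49] [-23, 23, -6, -41, -83, 36]
lay 55 1 90 [48, 40, -40, 39, -62, -83] [49, 26, -35, 34, -78, -71]
lay 55 1 -90 [-27, 41, -8, -48, -79, -127] [-27, 28, -4, -47, -91, -139]
lay 55 -1 90 [48, 40, -40, 39, -62, 97] [49, 26, -35, 34, -78, 109]
lay 55 -1 -90 [-27, 41, -8, -48, -79, 53] [-27, 28, -4, -47, -91, 41]
41.75
```

```bash
python3 - <<'E'
from look import *
b=look("B",TRAY,"tray_b",[.671,-.0115,-.5],(0,),z=.028,flip=True)
for yw in(90,-90): print(yw,env.inverse_kinematics([b[0],b[1],.1],[180,0,yw+b[2]]),env.inverse_kinematics([.436,-.02,.1],[180,0,yw+7.6]))
yw=90
def at(px,py,yaw,off=.008):
    c=RtA(yaw)@[0,off,0]; return px+c[0],py+c[1]
env.gripper_to(1.0,30)
x,y=at(*b); o=[180,0,yw+b[2]]
env.goto([x,y,.12],o); env.move_straight([x,y,.012],rate=.1,force_limit=15); 
env.gripper_to(0.4,30); s=env.read_state(); print(s["opening"]*87,s["finger_force"],s["position"])
env.move_straight([x,y,.14],rate=.12)
A=[.436,-.0215,7.58]; x,y=at(*A); o=[180,0,yw+A[2]]
env.goto([x,y,.14],o); print(env.move_straight([x,y,.045],rate=.1))
print(env.move_straight([x,y,.0325],rate=.03,force_limit=6)); s=env.read_state(); print(s["position"],s["force"],s["clock"])
env.gripper_to(1.0); env.move_straight([x,y,.15],rate=.15)
look("pair",TRAY,"tray_b",A,(0,),z=.05,flip=True,h=.23,save="pair")
print(env.read_state()["clock"])
E
```

```text
B 0 [ 0.6712 -0.0111 -0.4029] 0.021
B joint [ 0.6712 -0.0111 -0.4029] 0.021
90 [ 12.82050972  32.09911772  -1.38048615   0.         -56.52039613
 166.7765434 ] [ 18.85065939  11.92610748 -34.74815847   0.         -43.32573405
 168.74934061]
-90 [ 12.82050972  32.09911772  -1.38048615   0.         -56.52039613
 -13.2234566 ] [ 18.85065939  11.92610748 -34.74815847   0.         -43.32573405
 -11.25065939]
57.58742998754486 29.998588040471077 [ 0.67128392 -0.00313902  0.0120978 ]
False
True
[ 0.43508448 -0.01351693  0.03391126] [ 0.47600701 -0.2937784   3.54811803] 50.1417
pair 0 [ 0.4294 -0.0253  7.7569] 0.042
pair joint [ 0.4294 -0.0253  7.7569] 0.042
53.5167
```

View pics/pair0.png

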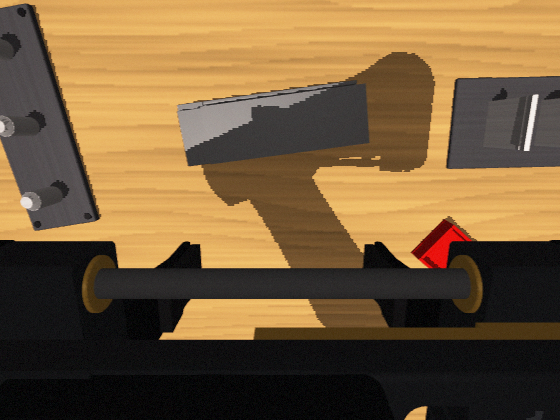

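```bash
python3 - <<'E'
from h import *
A=[.436,-.0215,7.58]; out=[]
for i,yw in enumerate((7.6,-172.4)):
    d=np.array([np.cos(np.radians(yw)),np.sin(np.radians(yw))])*.075
    c=RtA(7.58)@[0,.014,0]
    env.goto([A[0]+c[0]-d[0],A[1]+c[1]-d[1],.16],[180,0,yw]); p=shot("wrist",f"c{i}")
    ms=env.trace(p,"tray_a"); print([(round(m["score"],2),int(m["mask"].sum()),[int(v.mean()) for v in np.nonzero(m["mask"])]) for m in ms])
    im=p["image"].copy()
    for parts,col,kw in((TRAY,(0,255,0),dict(z=.05,flip=True)),(TRAY,(0,0,255),dict(z=0))):
        for q in pose(parts,*A,**kw):
            # rim edges only
            for a in range(8):
                for b in range(a+1,8):
                    if bin(a^b).count("1")==1:
                        u=proj(p,q[[a,b]]).round().astype(int); cv2.line(im,tuple(map(int,u[0])),tuple(map(int,u[1])),col,1)
    out.append(np.hstack([p["image"][20:230,120:440],im[20:230,120:440]]))
cv2.imwrite("pics/chk.png",cv2.resize(np.vstack(out),None,fx=1.25,fy=1.25,interpolation=cv2.INTER_NEAREST))
E
```

```text
[(0.94, 1360, [89, 279]), (0.76, 17145, [129, 287])]
[(0.9, 17667, [109, 275]), (0.59, 1329, [151, 284])]
```

View pics/chk.png

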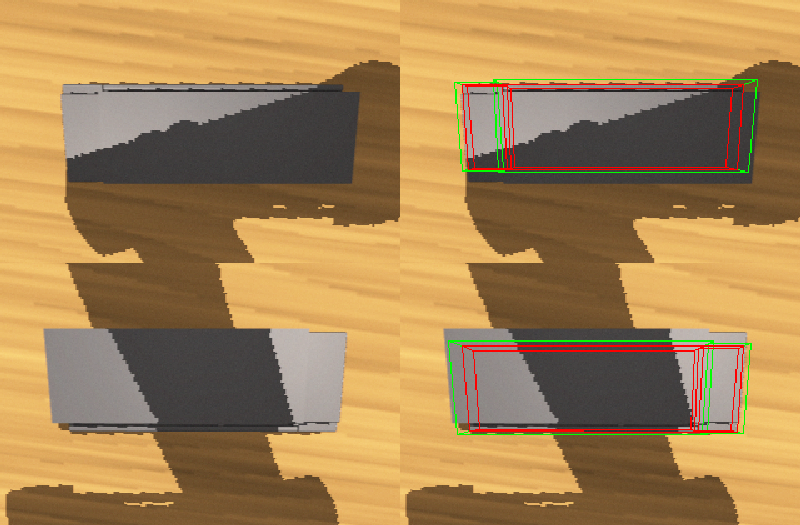

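```bash
cat >> look.py <<'E'
def pairlook(A,h=.16,yaws=(7.6,-172.4)):
    V=[]
    for yw in yaws:
        d=np.array([np.cos(np.radians(yw)),np.sin(np.radians(yw))])*.075; c=RtA(A[2])@[0,.014,0]
        env.goto([A[0]+c[0]-d[0],A[1]+c[1]-d[1],h],[180,0,yw]); p=shot("wrist")
        ms=sorted(env.trace(p,"tray_a"),key=lambda m:-m["mask"].sum()); V.append((p,ms[0]["mask"].astype(float)))
        print(len(ms),[int(m["mask"].sum()) for m in ms],fit(V[-1:],TRAY,A,.05,True))
    x,f=fit(V,TRAY,A,.05,True); d=(x-A)[:2]@RtA(A[2])[:2,:2]; print("B",x.round(4),round(f,3),"in A",(d*1000).round(1)); return x
E
python3 - <<'E'
from look import *
pairlook([.436,-.0215,7.58]); print(env.read_state()["clock"])
E
```

```text
3 [17155, 8043, 1155] (array([ 0.42933091, -0.02498318,  7.61341164]), np.float64(0.004064669878443945))
2 [17680, 1527] (array([ 0.42933144, -0.0253099 ,  7.49155402]), np.float64(0.01976177801437317))
B [ 0.4293 -0.0251  7.6069] 0.012 in A [-7.1 -2.7]
62.05
```

```bash
python3 - <<'E'
from look import *
A=[.436,-.0215,7.58]; b=np.array([.4293,-.0251,7.58])
c=(RtA(A[2])@[0,.008,0])[:2]; o=[180,0,97.58]
x,y=b[:2]+c
env.goto([x,y,.12],o); env.move_straight([x,y,.0345],rate=.1,force_limit=10)
env.gripper_to(0.4,30); print(env.read_state()["position"])
env.move_straight([x,y,.045],rate=.05)
x,y=A[:2]+c; env.move_straight([x,y,.045],rate=.05)
print(env.move_straight([x,y,.0325],rate=.02,force_limit=3)); s=env.read_state(); print(s["position"],s["force"])
env.gripper_to(.8); env.move_straight([x,y,.14],rate=.15)
pairlook(A); print(env.read_state()["clock"])
E
```

```text
[ 0.42830682 -0.01714907  0.03464677]
True
[ 0.43474543 -0.01364565  0.0346081 ] [-1.02764189  0.97900336  4.15776599]
1 [17549] (array([ 0.43603029, -0.02147366,  7.67929174]), np.float64(0.008159115261581298))
1 [17430] (array([ 0.4363291 , -0.02183617,  7.68197297]), np.float64(0.009733049846444602))
B [ 0.4361 -0.0217  7.6485] 0.011 in A [ 0.1 -0.3]
74.3917
```

```bash
python3 - <<'E'
from look import *
A=[.436,-.0215,7.62]; rk=[.4313,-.2865,1.1]; th=45
Ra,oa=RtA(A[2]),np.array([A[0],A[1],0])
env.gripper_to(1.0,60)
P=grip(Ra,oa,th,-1,back=.09); env.goto([P[0][0],P[0][1],P[0][2]+.06],P[1]); env.move_straight(*P)
P=grip(Ra,oa,th,-1); print(env.move_straight(*P,rate=.12,force_limit=10))
env.gripper_to(0.3,60); s=env.read_state(); print(s["opening"]*87,s["finger_force"],s["position"],P[0],s["force"])
P=grip(Ra,oa,th,-1,lift=.2); env.move_straight(*P,rate=.12); print(env.read_state()["force"])
S=stand(rk,-1); P=grip(*S,th,-1,lift=.14); env.goto(*P); s=env.read_state(); print(s["position"],P[0],s["force"],s["clock"])
p=shot("side","s1"); q=shot("scene","s2"); 
a=p["image"][60:260,200:470]; b=q["image"][80:280,100:370]; cv2.imwrite("pics/st.png",cv2.resize(np.hstack([a,b]),None,fx=1.45,fy=1.45))
E
```

```text
False
57.72146279731448 60.00044263782911 [0.42518598 0.05948933 0.01161777] [np.float64(0.4251842905622033), np.float64(0.05934469648204341), np.float64(0.011564971157455597)] [-2.28832487  1.55187311  1.38498066]
[-0.31828605  1.19205992 -3.21104035]
[ 0.43096845 -0.27179701  0.31186497] [np.float64(0.4310420818076571), np.float64(-0.27306744707041664), np.float64(0.31256497115745563)] [ 0.68089495  0.34240253 -3.0603466 ] 81.1917
```

View pics/st.png

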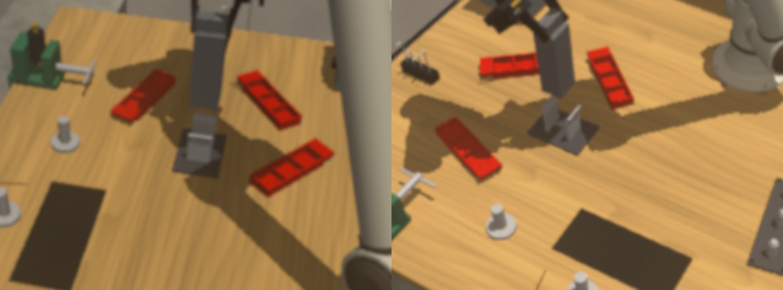

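```bash
python3 - <<'E'
from look import *
rk=[.4313,-.2865,1.1]; th=45; S=stand(rk,-1)
print(env.read_state()["position"])
P=grip(*S,th,-1,lift=.085); env.move_straight(*P,rate=.1); print(env.read_state()["force"])
P=grip(*S,th,-1,lift=-.004); hit=env.move_straight(*P,rate=.06,force_limit=12); s=env.read_state(); print(hit,s["position"]-np.array(P[0]),s["force"],s["clock"])
E
```

```text
[ 0.43139246 -0.27127431  0.31209669]
[-0.58932311 -0.44774002 -2.71278477]
True [-0.00023408  0.00027821  0.00463839] [-0.07196773 -1.58249419  4.35942625] 83.2917
```

```bash
python3 - <<'E'
from look import *
rk=[.4313,-.2865,1.1]; th=45; S=stand(rk,-1)
env.gripper_to(1.0); P=grip(*S,th,-1,back=.12); env.move_straight(*P,rate=.2)
P=grip(*S,90,-1,True,back=.15); env.goto(*P)
P=grip(*S,th,-1,True,back=.12); env.goto(*P); p=shot("wrist","g2"); print(env.read_state()["clock"])
im=p["image"].copy(); Rt,o=S
for T,col in(((Rt,o),(0,0,255)),((Rt@np.diag([-1,1,-1.]),o+.05*Rt[:,2]),(0,255,0))):
    for q in TRAY:
        q=q@T[0].T+T[1]
        for a in range(8):
            for b in range(a+1,8):
                if bin(a^b).count("1")==1:
                    u=proj(p,q[[a,b]]).round().astype(int); cv2.line(im,tuple(map(int,u[0])),tuple(map(int,u[1])),col,1)
cv2.imwrite("pics/g2o.png",np.hstack([p["image"][:300,80:480],im[:300,80:480]]))
E
```

```text
86.55
```

View pics/g2o.png

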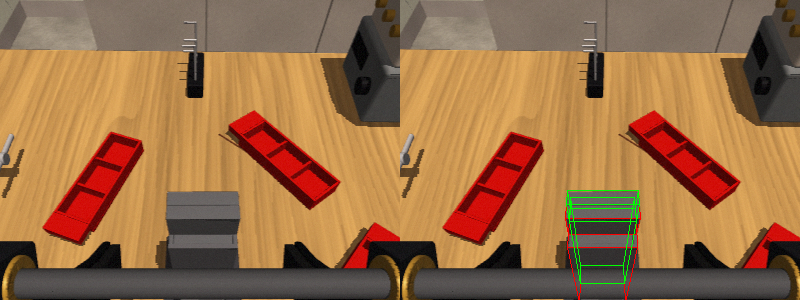

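```bash
python3 - <<'E'
from look import *
rk=[.4313,-.2865,1.1]; th=45; S=stand(rk,-1); L=lay(.45,.06,-90)
P=grip(*S,th,-1,True); print(env.move_straight(*P,rate=.12,force_limit=10)); env.gripper_to(.3,60)
s=env.read_state(); print(s["opening"]*87,s["finger_force"],s["position"]-np.array(P[0]),s["force"])
P=grip(*S,th,-1,True,lift=.12); env.move_straight(*P,rate=.12); print(env.read_state()["force"],env.read_state()["joint_positions"].round())
P=grip(*L,th,-1,True,lift=.16); print(env.inverse_kinematics(*P)); env.goto(*P); s=env.read_state(); print(s["position"]-np.array(P[0]),s["force"],s["clock"])
p=shot("side","l1"); q=shot("scene","l2")
a=p["image"][100:320,200:470]; b=q["image"][100:320,180:450]; cv2.imwrite("pics/ly.png",cv2.resize(np.hstack([a,b]),None,fx=1.45,fy=1.45))
E
```

```text
False
57.34396017436642 59.99496507458389 [1.00541842e-05 8.43319415e-06 1.10498780e-04] [-0.78312789  0.07239339  0.54309594]
[-0.43588017  0.96327811 -3.8017091 ] [  1.   4. -42.  55. -59. -37.]
[-14.88635617  19.13855143 -10.6249911  -44.14805758 -78.85284389
  31.23160948]
[-0.00056527 -0.0004594  -0.00036032] [ 0.48792425 -0.02460371 -3.26574905] 91.0083
```

View pics/ly.png

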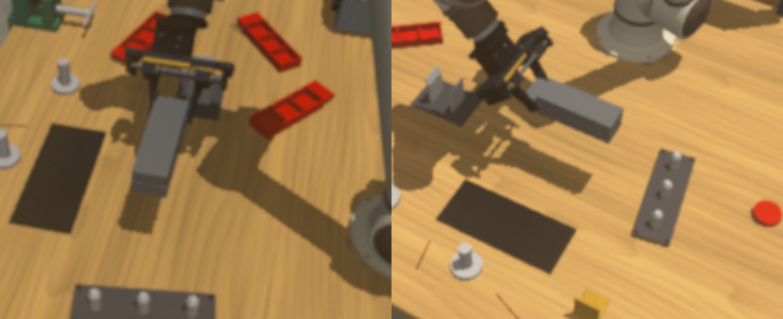

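```bash
python3 - <<'E'
from look import *
th=45; L=lay(.45,.06,-90)
P=grip(*L,th,-1,True,lift=.02); env.move_straight(*P,rate=.12)
P=grip(*L,th,-1,True,lift=-.003); h=env.move_straight(*P,rate=.03,force_limit=6); s=env.read_state(); print(h,s["position"]-np.array(P[0]),s["force"])
env.dwell(.3); env.gripper_to(1.0); P=grip(*L,th,-1,True,back=.11); env.move_straight(*P,rate=.15)
# A flipped, ledge at -y: like tray z=.05 with flip, yaw 180
x=pairlook([.45,.06,180.],h=.17,yaws=(0,180)); print(env.read_state()["clock"])
p=shot("wrist","w5")
# mat
env.goto([.64,-.04,.25],[180,0,90]); p=shot("wrist"); m=mask(p,"mat",np.array([.64,.037]))
if m is not None: print("mat",fit([(p,m)],MAT,[.64,.037,0]))
E
```

```text
True [-1.20368939e-04  3.54040403e-05  3.11957709e-03] [ 0.91458114 -0.56372338  4.75112343]
1 [16289] (array([4.49918373e-01, 6.07741088e-02, 1.80214522e+02]), np.float64(0.012617922115128816))
1 [16238] (array([4.49927523e-01, 6.00664351e-02, 1.80379839e+02]), np.float64(0.016838980942789728))
B [4.499000e-01 6.040000e-02 1.803024e+02] 0.016 in A [ 0.1 -0.4]
98.775
mat (array([0.65559254, 0.00867016, 1.3234642 ]), np.float64(0.02774839343845526))
```

View pics/w5.png

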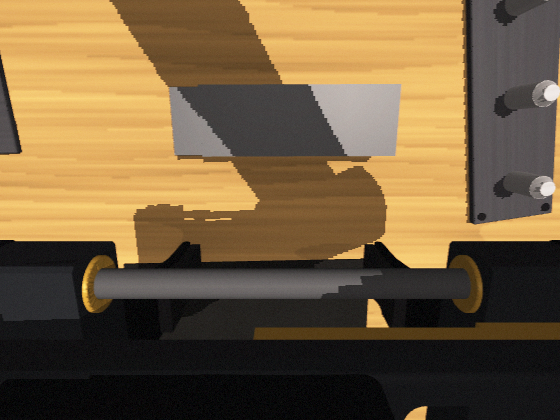

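```bash
python3 - <<'E'
from look import *
p=shot("scene"); m=mask(p,"mat",np.array([.655,.009])); M,f=fit([(p,m)],MAT,[.655,.009,1]); print("mat",M.round(4),f)
a=[.4499,.0604,.3]; mt=[.6556,.0087,1.3]
x,y=np.array(a[:2])+(RtA(a[2])@[0,-.008,0])[:2]
env.goto([x,y,.13],[180,0,-90+a[2]]); env.gripper_to(1.0,25); env.move_straight([x,y,.0345],rate=.12,force_limit=10); env.gripper_to(.4,25)
s=env.read_state(); print(s["opening"]*87,s["position"]-[x,y,.0345])
env.move_straight([x,y,.13],rate=.1)
x,y=np.array(mt[:2])+(RtA(mt[2])@[0,-.008,0])[:2]
env.goto([x,y,.13],[180,0,-90+mt[2]]); env.move_straight([x,y,.03],rate=.12); print(env.move_straight([x,y,.010],rate=.03,force_limit=4)); print(env.read_state()["position"])
env.gripper_to(.85); env.move_straight([x,y,.14],rate=.2)
# look at collars in B
for i,yw in enumerate((0,180)):
    d=np.cos(np.radians(yw))*.075; env.goto([.45-d,.055,.2],[180,0,yw]); p=shot("wrist",f"k{i}")
    for d in env.trace(p,"collar0"):
        v,u=np.nonzero(d["mask"]); c,r=cv2.minEnclosingCircle(np.c_[u,v].astype(np.float32)); print(yw,round(d["score"],2),len(u),ray(p,[c],.042)[0].round(4),round(r,1))
    mm=mask(p,"tray_b",np.array([.45,.055]))
    if mm is not None: print("B",fit([(p,mm)],TRAY,[.45,.06,180.]))
print(env.read_state()["clock"])
E
```

```text
mat [0.654  0.0043 0.9488] 0.03354401747515091
57.75822122829449 [5.53038751e-05 5.09317864e-05 1.87286070e-04]
True
[6.55466527e-01 6.13940103e-04 1.26282753e-02]
0 0.72 1424 [0.4516 0.0653 0.042 ] 25.3
0 0.59 1445 [0.4522 0.0124 0.042 ] 24.9
B (array([4.49660494e-01, 6.05594898e-02, 1.80199290e+02]), np.float64(0.019136184752684866))
180 0.96 1428 [0.4528 0.1179 0.042 ] 24.5
180 0.79 1337 [0.4515 0.0644 0.042 ] 24.7
180 0.78 1523 [0.4521 0.0117 0.042 ] 25.5
B (array([4.49956706e-01, 5.95421248e-02, 1.80035187e+02]), np.float64(0.009612869053723154))
116.625
```

View pics/k0.png

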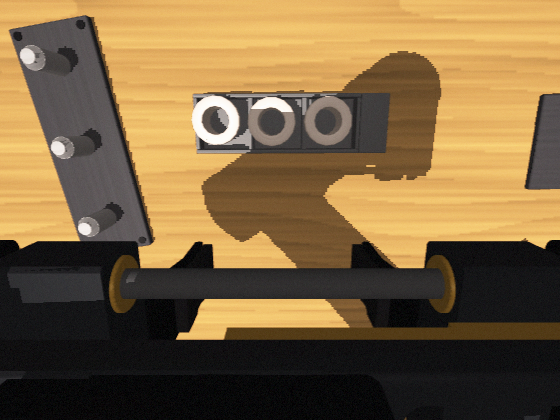

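```bash
python3 - <<'E'
from look import *
g=[.4282,.2652,9.15]
V=[]
for yw in(99,9):
    d=np.array([np.cos(np.radians(yw)),np.sin(np.radians(yw))])*.08
    env.goto([g[0]-d[0],g[1]-d[1],.23],[180,0,yw]); p=shot("wrist",f"pp{yw}")
    ms=env.trace(p,"posts"); print([(round(m["score"],2),int(m["mask"].sum())) for m in ms])
    if ms: m=max(ms,key=lambda m:m["mask"].sum())["mask"].astype(float); V.append((p,m)); print(fit(V[-1:],POSTS,g))
print(fit(V,POSTS,g)); print(env.read_state()["clock"])
im=p["image"].copy()
for x in(-.08,0,.08):
    for zz in(.01,.053):
        u=proj(p,RtA(9.15)@[x,0,0]+[g[0],g[1],zz])[0]; cv2.circle(im,tuple(int(round(k)) for k in u),2,(0,0,255),-1)
cv2.imwrite("pics/po.png",im)
E
```

```text
[(0.94, 15382)]
(array([0.42693263, 0.26464652, 8.99675043]), np.float64(0.023368796224769978))
[(0.86, 15565)]
(array([0.4286789 , 0.26558323, 9.18278912]), np.float64(0.018559991937668097))
(array([0.42687951, 0.26512487, 9.10974703]), np.float64(0.022222812721293575))
122.2
```

View pics/po.png

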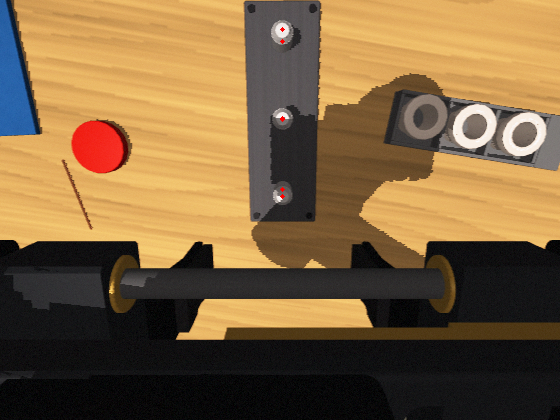

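```bash
cat > col.py <<'E'
from look import *
PO=[.428,.2652,9.12]
def move(c,k,tz=.028):
    env.gripper_to(.75,20); env.goto([c[0],c[1],.12],[180,0,-90]); env.move_straight([c[0],c[1],tz],rate=.12,force_limit=8)
    env.gripper_to(.3,20); s=env.read_state(); print("grip",s["opening"]*87,s["finger_force"],s["position"])
    env.move_straight([c[0],c[1],.11],rate=.12)
    t=RtA(PO[2])@[(k-1)*.08,0,0]+[PO[0],PO[1],0]; o=[180,0,-90+PO[2]]
    env.goto([t[0],t[1],.11],o); env.move_straight([t[0],t[1],.085],rate=.1)
    for dx,dy in[(0,0),(.002,0),(-.002,0),(0,.002),(0,-.002),(.003,.003),(-.003,.003),(.003,-.003),(-.003,-.003)]:
        if dx or dy: env.move_straight([t[0]+dx,t[1]+dy,.085],rate=.06)
        h=env.move_straight([t[0]+dx,t[1]+dy,tz+.005],rate=.05,force_limit=8); s=env.read_state(); print(k,(dx,dy),h,s["position"].round(4),s["force"].round(1),s["clock"])
        if s["position"][2]<tz+.0095: break
        env.move_straight([t[0]+dx,t[1]+dy,.085],rate=.1)
    else: return False
    env.gripper_to(.7); env.move_straight([t[0],t[1],.12],rate=.2); return True
E
python3 - <<'E'
from col import *
print(move([.4526,.1179],2))
E
```

```text
grip 44.6637802671823 20.000417140399804 [0.45277172 0.11799118 0.02836537]
2 (0, 0) True [0.5066 0.2775 0.0344] [-0.7  0.4  4.6] 128.2333
True
```

```bash
python3 - <<'E'
from col import *
def see():
    env.goto([.525,.055,.2],[180,0,180]); p=shot("wrist"); r=[]
    for d in env.trace(p,"collar0"):
        v,u=np.nonzero(d["mask"]); c,rr=cv2.minEnclosingCircle(np.c_[u,v].astype(np.float32)); P=ray(p,[c],.042)[0]; print(round(d["score"],2),len(u),P.round(4),round(rr,1)); r.append(P)
    return [q for q in r if q[1]<.16]
r=sorted(see(),key=lambda q:-q[1])
if len(r)==2 and abs(r[0][1]-.0648)<.003 and abs(r[1][1]-.012)<.003:
    print(move([r[0][0],.0648],1)); print(move([r[1][0],.012],0))
print(env.read_state()["clock"])
env.goto([.45,.1,.35],[180,0,90]); p=shot("wrist","fin")
q=shot("scene"); mm=mask(q,"tray_a",np.array([.655,.0]),tol=.06)
if mm is not None: print(fit([(q,mm)],TRAY,[.6556,.0087,181],z=.028,flip=True))
mm=mask(q,"tray_b",np.array([.45,.045]),tol=.06)
if mm is not None: print(fit([(q,mm)],TRAY,[.45,.06,180]))
cv2.imwrite("pics/fin2.png",np.hstack([p["image"][:240,100:500],cv2.resize(q["image"][150:300,190:440],(400,240))]))
E
```

```text
0.96 1357 [0.4516 0.0653 0.042 ] 24.7
0.93 1382 [0.4519 0.0116 0.042 ] 24.8
0.81 1867 [0.5042 0.2733 0.042 ] 31.3
grip 45.50809295757679 20.000419467687607 [0.45184507 0.06491909 0.02843105]
1 (0, 0) True [0.4277 0.2648 0.0344] [-1.1 -1.   5.8] 136.9417
True
grip 45.220411927930726 20.000331848859787 [0.45213076 0.01203524 0.02839822]
0 (0, 0) True [0.3487 0.2521 0.0344] [-1.1 -0.7  5.3] 144.1667
True
145.3583
(array([6.53679611e-01, 4.48069297e-03, 1.81357271e+02]), np.float64(0.04363762415035192))
(array([4.51093998e-01, 5.80507901e-02, 1.78528957e+02]), np.float64(0.08362645604689964))
```

View pics/fin2.png

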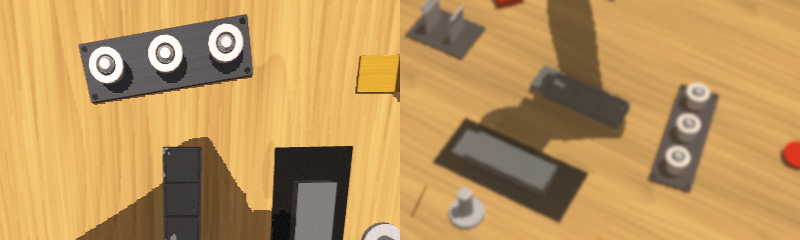

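The picture shows all three collars flange up on their posts, at about (105,65), (165,53) and (226,42). Tray_a lies mouth down in the middle of the mat, and tray_b is empty and mouth up on the bench.

```bash
python3 -c "
from h import *
print(env.close_job())"
```

```text
the job is handed in; nothing more can be done
None
```

The job is handed in at about 145 s of the 210 s, with no verdict returned: the last pictures show all three collars flange up on their posts, tray_a mouth down mid-mat and tray_b mouth up on the bench. Tray_b had been found 7 mm off after capping and was reset before the turn-over.

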